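# Square a steel tube up against the bench fence

## Task

Push the long square steel tube across the bench until it lies parallel and flush against the near face of the angle-iron fence, along its whole length and without sticking out past either end of the fence. Slide it on the bench top, do not lift it, and leave the short offcut and the tin can where they are.

Things in the scene. Friction and masses are not known exactly. Their poses are not given: they have to be found in the camera images.
- fence: Grey angle iron 400 mm long, 40 x 40 mm, 5 mm thick, bolted to the bench (does not move). Its upright leg is 40 mm high and stands on the robot's side, the flat leg lies behind it with three bolt heads. Origin: at bench height, mid-length, in the plane of the near (robot-side) face of the upright leg. Its y axis runs along the fence, x points horizontally away from the robot through the leg (the tube belongs on the -x side), z up.
- tube: The work: bare steel square tube 300 mm long, 30 x 30 mm, about 0.55 kg (0.4 to 0.75), lying loose on the bench between the robot and the fence, skewed to the fence by up to about 18 degrees either way. Origin: centre of the tube, 15 mm above the bench. Its y axis runs along the tube, z up, x across (away from the robot). Flush on the fence, its origin lies 15 mm in front of the fence's near face.
- offcut: Bystander: short offcut of the same square tube, 140 mm long, 30 x 30 mm, lying beside the work, to its left or right, on the robot's side of the can. Origin: its centre, 15 mm above the bench; y along it.
- can: Bystander: upright blue tin can with a pale paper band, 66 mm across, 120 mm high, standing beside the fence, to its left or right, at least 60 mm from the tube. Origin: centre of its underside.

How it is judged:
By the outcome, as a careful person would: the job done as asked, in the order asked, and still so for the second after the job is handed in, with the robot touching nothing.
It also fails if it takes over 64 s, if anything falls off the work surface, if the arm or the gripper's body presses on something with over 40 N, if the wrist force passes 120 N, or if a joint passes its speed limit or range.

## Robot

A 7-joint arm with a two-finger parallel gripper is mounted at the origin on the work surface. World frame = base frame: x ahead of the robot, y to its left, z up, the work surface at z = 0. Lengths are in m, angles in rad, forces in N, time in s.
With the tool pointing down it reaches from about 0.4 to 0.875 m from the base axis. Payload 19.3 kg.
Tool frame: the origin (TCP) lies on the centre line of the jaws, within the pads' length; the fingertips stand 8 mm ahead of it and the grasp point (between the pads) lies 11 mm behind it; z points along the fingers, y is the line along which they close (so a half turn about z gives the same grasp; the last joint's range is limited). The gripper opens to 85 mm and grips with 20 to 120 N. Pads are 22 mm wide; open, the fingers measure 114 mm over their backs; the gripper's body (76 mm by 85 mm) begins 54 mm behind the grasp point. The pads swing forward as they close: fully open they stand 13 mm farther back than shut.
Start: joints at [1.221, 0.521, -0.036, 1.599, 0.021, 1.021, -0.113], TCP at [0.173, -0.601, 0.239] pointing down, gripper open.
Joint ranges: [-2.91, 2.91], [-0.3, 2.13], [-1.5, 1.42], [0.17, 2.43], [-1.26, 4.41], [0.16, 1.93], [-2.52, 2.52]. Speed limits (rad/s): [1.89, 1.89, 2.39, 2.39, 3.01, 3.01, 3.01].

## Interface

Orientations are given as [roll, pitch, yaw] about the fixed x, y, z axes, in that order (R = Rz(yaw) Ry(pitch) Rx(roll)).
In Python, from workcell import status, grab_frame, camera_params, bot, search_frame, silhouettes gives the robot as it stands.
- The arm moves only by the shell command python3 -m creep 'ROWS' [FORCE]. ROWS is JSON, a list of rows, each a list of 5 numbers: the shift along the tool's x, y, z in units of 60 mm (1.0 is 60 mm), then the turn about the tool's z in units of 8 degrees (1.0 is 8 degrees), then the opening, from 0 (shut) to 1 (fully open). In form: [[x, y, z, twist, hand], ...]. A call has 1 to 5 rows; each row is the pose to reach, as a shift and turn from the pose commanded when the call began, along the tool's axes at that moment; what a row does not reach only later rows make up. A row lasts 1/8 s, in which the tool goes at most 62.5 mm and 10.7 degrees, less where a joint would pass 70% of its speed; a pose out of reach is approached as far as the arm can. A call with a gripper value outside its range is refused whole. The fingers move at their own pace and stop on an object; FORCE is the grip in N (left out, the last holds). Time passes only in rows, so rows that repeat a pose let the fingers close. It gives the time, the measured TCP pose, the force, the opening and the grip force at its end, in the units of the state.
- status.observe(): the state, without advancing time (a new reading comes with each control period).
- grab_frame(name): name is "scene" or "side" or "wrist"; returns the picture (400x640x3 uint8, blue, green, red); there is no depth.
- camera_params(name): a dict with "K" (3x3 intrinsics, pixels), "rvec" (rotation vector, rad) and "tvec" (3), from world to camera coordinates, as OpenCV has them; the wrist camera has in their place "tool_from_camera" (4x4, takes a point from camera to tool coordinates, whose origin is the TCP and whose axes are the flange's). Camera axes: x right, y down, z forward; pixel columns grow to the right and rows downward; lengths in m; the calibration is good to about 2 mm. A picture is of the moment at which its call begins: read the wrist's pose just before it. camera_params takes no time and is no camera call.
- bot.job_done(): hands the job in; it is judged then, once.
Trained networks look in the newest picture that a camera, given by its name, has taken for a name from the list of things; names that differ only in an ending like _2 or _b are one class to them, and where a whole thing is asked for, a point or a joint stands for the part that bears it (a point fixed in the world has none). Each returns a list of dicts, best first, with "p" (0 to 1); they miss things now and then, are a little off and sometimes report something else, mostly with a low value. They report only what shows in the picture. A call takes as long as a camera call.
- search_frame(camera, name): "extent" ([left, top, right, bottom] as shares, 0 to 1, of the picture: columns of its width, rows of its height, round what is visible of it).
- silhouettes(camera, name): "mask" (400x640 bool, what is visible of it) and "extent" ([left, top, right, bottom] as shares, 0 to 1, of the picture: columns of its width, rows of its height, round what is visible of it).
The state is a dict: "clock": time; "qpos": joint angles; "qd": joint speeds; "joint_efforts": joint torques, N m; "position": TCP position; "tool_rot": TCP orientation; "force": force on the tool from outside, world axes, zero at the start; "moment": the same for the moment, N m; "grip_width": finger opening in m; "finger_force": force on a finger pad.
Only numpy, scipy, OpenCV 4.12 (cv2) and the standard library are available. Lean on these libraries where they do the work, as an engineer would, in place of code of your own. Each camera call takes 0.05 s, during which the arm holds its last target. There are 200 camera calls.

## Working session

There is one attempt and no reset: what is moved stays moved. The work goes in short steps, Python scripts to look and compute and a shell command to move; the robot and the scene stay as the last step left them, time stands still between calls to the robot, and variables do not carry over. Pictures are saved under pics/ and viewed, at most 10 in all, crops included, and the job is handed in when it is done.

```bash
mkdir -p pics; ls
cat > h.py <<'E'
import numpy as np, cv2
from workcell import status, grab_frame, camera_params, bot, search_frame, silhouettes
def ray(cam,uv):
    c=camera_params(cam);R=cv2.Rodrigues(np.array(c['rvec'],float))[0];t=np.array(c['tvec'],float).ravel()
    o=-R.T@t; uv=np.atleast_2d(uv).astype(float)
    d=(R.T@np.linalg.inv(np.array(c['K']))@np.c_[uv,np.ones(len(uv))].T).T
    return o,d
def plane(cam,uv,z):
    o,d=ray(cam,uv); return o+d*((z-o[2])/d[:,2])[:,None]
def proj(cam,P):
    c=camera_params(cam);return cv2.projectPoints(np.atleast_2d(P).astype(float),np.array(c['rvec'],float),np.array(c['tvec'],float),np.array(c['K'],float),None)[0][:,0]
E
python3 - <<'E'
from h import *
s=status.observe();print({k:np.round(v,3) for k,v in s.items()})
for c in ['scene','side']:
    im=grab_frame(c);cv2.imwrite(f'pics/{c}0.png',im)
    o,d=ray(c,[[320,200]]);print(c,o,d, camera_params(c)['K'])
    for n in ['fence','tube','offcut','can']:
        r=silhouettes(c,n)
        for k,x in enumerate(r[:2]):
            m=x['mask'].astype(np.uint8);print(c,n,round(x['p'],2),np.round(np.array(x['extent'])*[640,400,640,400]),m.sum())
            np.save(f'{c}_{n}_{k}.npy',m)
E
```

```text
pics
{'clock': np.float64(0.0), 'qpos': array([ 1.221,  0.522, -0.036,  1.6  ,  0.021,  1.021, -0.113]), 'qd': array([-0.   ,  0.001,  0.003, -0.   , -0.   , -0.001, -0.001]), 'joint_efforts': array([ 1.0000e-03, -9.2710e+01,  1.9810e+00, -3.6994e+01,  1.8000e-02,
        8.0000e-03, -0.0000e+00]), 'position': array([ 0.172, -0.6  ,  0.239]), 'tool_rot': array([-3.14,  0.  ,  0.28]), 'force': array([ 0.312,  0.565, -0.092]), 'moment': array([ 0.044, -0.038, -0.04 ]), 'finger_force': np.float64(0.0), 'grip_width': np.float64(0.086)}
scene [ 0.84184224 -0.26651254  0.56588865] [[-0.42514285  0.38600066 -0.81873581]] [[396.38503682   0.         319.1199715 ]
 [  0.         396.38503682 196.77119649]
 [  0.           0.           1.        ]]
scene fence 0.69 [329. 114. 504. 262.] 6292
scene tube 0.91 [293. 100. 425. 193.] 3241
scene offcut 0.59 [172. 223. 256. 282.] 1952
scene can 0.68 [243. 256. 297. 338.] 3494
side [0.51280916 0.57659372 0.47671125] [[ 0.03607284 -0.81024946 -0.58505644]] [[368.35425076   0.         317.43074361]
 [  0.         368.35425076 197.45239085]
 [  0.           0.           1.        ]]
side fence 0.87 [195. 195. 283. 400.] 4946
side tube 0.81 [307. 212. 342. 357.] 2985
side offcut 0.95 [303. 155. 359. 181.] 954
side can 0.75 [257. 124. 287. 180.] 1480
```

View pics/scene0.png

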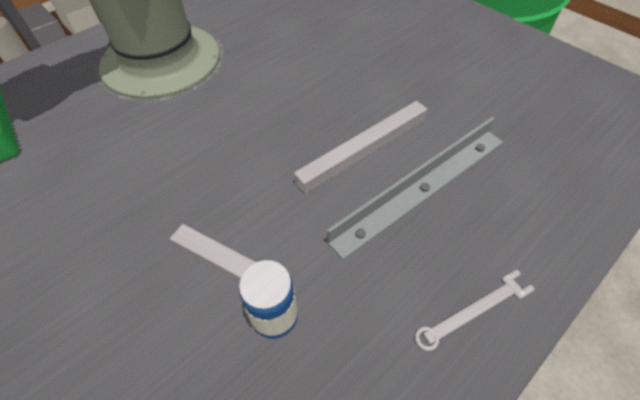

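View pics/side0.png

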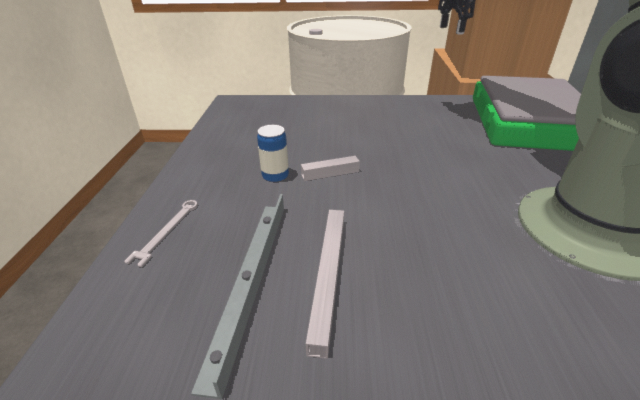

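The scene view shows the tube at (295,178)–(428,108) and the fence at (330,240)–(503,140), with the can at (268,298) and the offcut at (215,252). The side view shows the same layout, with the tube at (335,212)–(318,355). Next I fit the known shapes to the masks in both views.

```bash
cat > fit.py <<'E'
from h import *
from scipy.optimize import minimize
def box(x0,x1,y0,y1,z0,z1): return np.array([[x,y,z] for x in(x0,x1) for y in(y0,y1) for z in(z0,z1)])
a=np.linspace(0,2*np.pi,40)
SH={'tube':[box(-.015,.015,-.15,.15,-.015,.015)],'offcut':[box(-.015,.015,-.07,.07,-.015,.015)],
 'fence':[box(0,.005,-.2,.2,0,.04),box(0,.04,-.2,.2,0,.005)],
 'can':[np.vstack([np.c_[.033*np.cos(a),.033*np.sin(a),0*a+z] for z in(0,.12)])]}
S=4
def render(cam,n,p):
    m=np.zeros((400*S,640*S),np.uint8);c,s=np.cos(p[3]),np.sin(p[3]);R=np.array([[c,-s,0],[s,c,0],[0,0,1]])
    for b in SH[n]:
        uv=(proj(cam,b@R.T+p[:3])+.5)*S
        cv2.fillConvexPoly(m,cv2.convexHull(uv.astype(np.float32)).round().astype(np.int32),1)
    return m
def fit(n,masks,p0,fixz=False):
    M={c:cv2.resize(m.astype(np.float32),None,fx=S,fy=S,interpolation=cv2.INTER_LINEAR)>.5 for c,m in masks.items()}
    z0=p0[2]
    def cost(q):
        p=np.array(p0)+np.array(q)*[.01,.01,0 if fixz else .01,.05];t=0
        for c in M:
            r=render(c,n,p)>0;t+=1-(r&M[c]).sum()/(r|M[c]).sum()
        return t
    best=None
    q=np.zeros(4)
    for k in range(2):
        r=minimize(cost,q,method='Nelder-Mead',options=dict(initial_simplex=np.vstack([q,q+np.eye(4)*(1.5 if k==0 else .4)]),xatol=.01,fatol=1e-4,maxiter=150));q=r.x
    return np.array(p0)+r.x*[.01,.01,0 if fixz else .01,.05],r.fun
E
cat > run0.py <<'E'
from fit import *
G={'tube':.015,'fence':.0,'offcut':.015,'can':0.}
for n,z in G.items():
    ms={c:np.load(f'{c}_{n}_0.npy') for c in('scene','side')}
    ys,xs=np.nonzero(ms['scene']);P=plane('scene',np.c_[xs,ys],z+.01)[:,:2]
    c=P.mean(0);w,v=np.linalg.eigh(np.cov((P-c).T));d=v[:,1]*np.sign(v[1,1]);yaw=np.arctan2(-d[0],d[1])
    if n=='can':yaw=0
    print(n,'init',c.round(3),round(yaw,3))
    for fz in(False,True):
        p,f=fit(n,ms,[*c,z,yaw],fz);print('  ',p.round(4),'deg',np.degrees(p[3]).round(2),'cost',round(f,3))
    for cam in('scene','side'):
        p1,f1=fit(n,{cam:ms[cam]},p,True);print('   ',cam,p1.round(4),round(f1,3))
E
time python3 run0.py
```

```text
tube init [0.523 0.125] -0.078
   [ 0.5195  0.1402  0.0178 -0.0897] deg -5.14 cost 0.085
   [ 0.519   0.1401  0.015  -0.0955] deg -5.47 cost 0.124
    scene [ 0.5173  0.1414  0.015  -0.0849] 0.029
    side [ 0.5198  0.1391  0.015  -0.0916] 0.043
fence init [0.647 0.133] -0.071
   [ 0.6342  0.1508  0.0041 -0.0796] deg -4.56 cost 0.072
   [ 0.6343  0.1504  0.     -0.0835] deg -4.78 cost 0.135
    scene [ 0.6326  0.1515  0.     -0.0793] 0.032Traceback (most recent call last):
  File "run0.py", line 12, in <module>
    p1,f1=fit(n,{cam:ms[cam]},p,True);print('   ',cam,p1.round(4),round(f1,3))
          ~~~^^^^^^^^^^^^^^^^^^^^^^^^
  File "fit.py", line 26, in fit
    r=minimize(cost,q,method='Nelder-Mead',options=dict(initial_simplex=np.vstack([q,q+np.eye(4)*(1.5 if k==0 else .4)]),xatol=.01,fatol=1e-4,maxiter=150));q=r.x
    res = _minimize_neldermead(fun, x0, args, callback, bounds=bounds,
                               **options)
    fxc = func(xc)
    fx = function(np.copy(x), *(wrapper_args + args))
  File "fit.py", line 21, in cost
    r=render(c,n,p)>0;t+=1-(r&M[c]).sum()/(r|M[c]).sum()
      ~~~~~~^^^^^^^
  File "fit.py", line 12, in render
    uv=(proj(cam,b@R.T+p[:3])+.5)*S
        ~~~~^^^^^^^^^^^^^^^^^
  File "h.py", line 11, in proj
    c=camera_params(cam);return cv2.projectPoints(np.atleast_2d(P).astype(float),np.array(c['rvec'],float),np.array(c['tvec'],float),np.array(c['K'],float),None)[0][:,0]
ValueError: time passes only in moves, steps and waits

real	0m11.719s
user	0m8.872s
sys	0m0.970s
```

```bash
cat > h2.py <<'E'
import re
s=open('h.py').read()
s=s.replace("def ray","import json,os\nif not os.path.exists('cam.json'): json.dump({k:{a:np.array(b).tolist() for a,b in camera_params(k).items()} for k in('scene','side','wrist')},open('cam.json','w'))\nCP=json.load(open('cam.json'))\ncamera_params=lambda c:CP[c]\ndef ray",1)
s+='''
def togo(target,yaw):
    s=status.observe();p=np.array(s['position']);y=s['tool_rot'][2];c,n=np.cos(y),np.sin(y)
    R=np.array([[c,n,0],[n,-c,0],[0,0,-1]]) # columns = tool axes in world
    d=R.T@(np.array(target)-p)/.06; t=-(yaw-y); t=(t+np.pi)%(2*np.pi)-np.pi
    print('units',d.round(3),'twist',round(np.degrees(t)/8,3),'F',np.round(s['force'],1),'p',p.round(4),np.round(s['tool_rot'],3),'t',round(float(s['clock']),2))
'''
open('h.py','w').write(s)
E
python3 h2.py; sed -i 's/^time.*//' run0.py; python3 run0.py
python3 - <<'E'
from h import *
togo([.45,-.30,.239],-.088); togo([.46,.146,.239],-.088)
E
```

```text
tube init [0.523 0.125] -0.078
   [ 0.5195  0.1402  0.0178 -0.0897] deg -5.14 cost 0.085
   [ 0.519   0.1401  0.015  -0.0955] deg -5.47 cost 0.124
    scene [ 0.5173  0.1414  0.015  -0.0849] 0.029
    side [ 0.5198  0.1391  0.015  -0.0916] 0.043
fence init [0.647 0.133] -0.071
   [ 0.6342  0.1508  0.0041 -0.0796] deg -4.56 cost 0.072
   [ 0.6343  0.1504  0.     -0.0835] deg -4.78 cost 0.135
    scene [ 0.6326  0.1515  0.     -0.0793] 0.032
    side [ 0.6356  0.1492  0.     -0.08  ] 0.037
offcut init [ 0.518 -0.2  ] -1.254
   [ 0.5208 -0.1967  0.0169 -1.2411] deg -71.11 cost 0.213
   [ 0.52   -0.197   0.015  -1.2561] deg -71.97 cost 0.241
    scene [ 0.5138 -0.1984  0.015  -1.2501] 0.127
    side [ 0.5225 -0.199   0.015  -1.2204] 0.053
can init [ 0.631 -0.177] 0
   [ 0.6562 -0.1875 -0.0009  0.0734] deg 4.21 cost 0.143
   [ 0.6563 -0.1875  0.      0.0268] deg 1.54 cost 0.144
    scene [ 0.6563 -0.1875  0.      0.028 ] 0.072
    side [ 0.6578 -0.1913  0.     -0.0019] 0.065
units [ 5.828e+00 -3.540e+00  4.000e-03] twist 2.634 F [-0.   0.9  0.6] p [ 0.1726 -0.6007  0.2393] [-3.142  0.     0.28 ] t 0.5
units [ 8.0400e+00 -1.0638e+01  4.0000e-03] twist 2.634 F [-0.   0.9  0.6] p [ 0.1726 -0.6007  0.2393] [-3.142  0.     0.28 ] t 0.5
```

```bash
python3 -m creep '[[1,-0.6,0,0.5,1],[2,-1.2,0,1,1],[3,-1.8,0,1.5,1],[4,-2.4,0,2,1],[5,-3,0,2.6,1]]'; python3 -m creep '[[0.9,-0.5,0,0,1],[0.9,-0.5,0,0,1]]'; python3 -c "
from h import *
togo([.46,.146,.239],-.088)"
```

```text
clock: 1.12
position: [0.3869, -0.3706, 0.2396]
tool_rot: [3.141, -0.0, -0.086]
force: [0.6, -0.3, -0.1]
grip_width: 0.0852
finger_force: 0.0
clock: 1.38
position: [0.4461, -0.3435, 0.2392]
tool_rot: [-3.14, -0.001, -0.077]
force: [-0.9, 0.7, -0.0]
grip_width: 0.0856
finger_force: 0.0
units [-3.940e-01 -8.151e+00  3.000e-03] twist 0.081 F [-0.9  0.7 -0. ] p [ 0.4461 -0.3435  0.2392] [-3.14e+00 -1.00e-03 -7.70e-02] t 1.38
```

```bash
python3 -m creep '[[0,-1,0,0,1],[-0.1,-2,0,0,1],[-0.2,-3,0,0,1],[-0.3,-4,0,0,1],[-0.4,-5,0,0,1]]'; python3 -m creep '[[0,-1,0,0,1],[0,-2,0,0,1],[0,-3,0,0,1],[0,-3.1,0,0,1],[0,-3.1,0,0,1]]'; python3 -c "
from h import *
togo([.46,.146,.05],-.088)
cv2.imwrite('pics/side1.png',grab_frame('side'))"
```

```text
clock: 2.0
position: [0.4427, -0.0445, 0.2396]
tool_rot: [3.141, -0.001, -0.084]
force: [1.2, 0.0, -0.4]
grip_width: 0.0852
finger_force: 0.0
clock: 2.62
position: [0.4585, 0.139, 0.2392]
tool_rot: [3.141, 0.0, -0.083]
force: [-0.5, -0.8, 0.3]
grip_width: 0.0853
finger_force: 0.0
units [ 0.016 -0.118  3.153] twist 0.035 F [-0.5 -0.8  0.3] p [0.4585 0.139  0.2392] [ 3.141  0.    -0.083] t 2.62
```

View pics/side1.png

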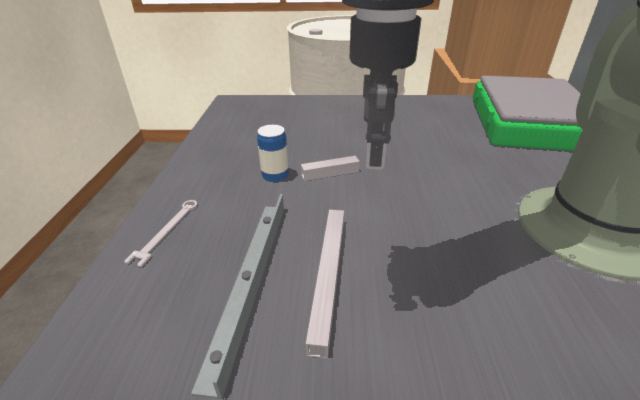

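The open fingers hang at (376,160), in line with the tube and on its robot side, so I can lower them there.

```bash
python3 -m creep '[[0,-0.1,1,0,1],[0,-0.1,2,0,1],[0,-0.1,3,0,1],[0,-0.1,3.4,0,1],[0,-0.1,3.6,0,1]]'; python3 -m creep '[[0,0,0.1,0,1],[0,0,0.15,0,1]]'; python3 -c "
from h import *
togo([.48,.143,.012],-.083)
cv2.imwrite('pics/side2.png',cv2.resize(grab_frame('side')[120:400,180:500],None,fx=2,fy=2))"
```

```text
clock: 3.3
position: [0.4588, 0.1439, 0.0223]
tool_rot: [3.14, 0.001, -0.085]
force: [0.7, -0.0, 0.2]
grip_width: 0.0858
finger_force: 0.0
clock: 3.55
position: [0.4596, 0.1453, 0.0149]
tool_rot: [-3.141, -0.001, -0.084]
force: [0.2, -0.3, -0.9]
grip_width: 0.0856
finger_force: 0.0
units [0.342 0.01  0.049] twist -0.006 F [ 0.2 -0.3 -0.9] p [0.4596 0.1453 0.0149] [-3.141e+00 -1.000e-03 -8.400e-02] t 3.55
```

View pics/side2.png

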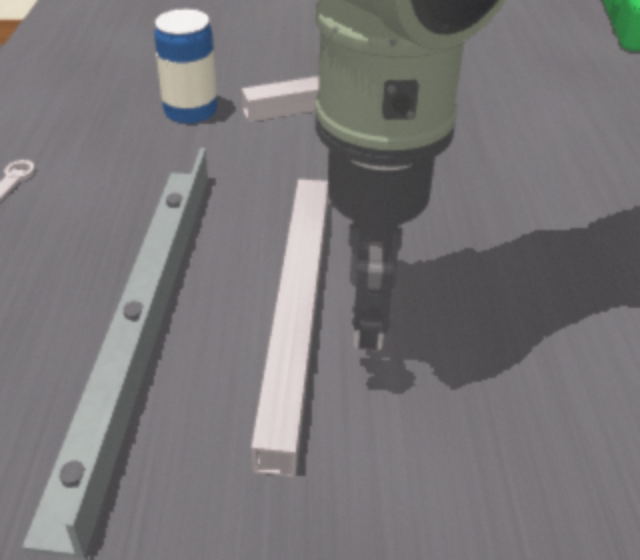

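```bash
python3 -m creep '[[0,0,0.05,0,1],[0,0,0.05,0,1],[0.1,0,0.1,0,1],[0.2,0,0.1,0,1],[0.3,0,0.1,0,1]]';  python3 -m creep '[[0.1,0,0,0,1],[0.17,0,0,0,1],[0.24,0,0,0,1],[0.3,0,0,0,1],[0.36,0,0,0,1]]'; python3 -m creep '[[0.1,0,0,0,1],[0.2,0,0,0,1],[0.3,0,0,0,1],[0.4,0,0,0,1],[0.5,0,0,0,1]]'
python3 - <<'E'
from fit import *
togo([.48,.143,.012],-.083)
cv2.imwrite('pics/side3.png',cv2.resize(grab_frame('side')[120:400,180:500],None,fx=2,fy=2))
E
```

```text
clock: 4.22
position: [0.4776, 0.144, 0.0083]
tool_rot: [-3.142, -0.0, -0.083]
force: [0.5, -0.3, 0.6]
grip_width: 0.0857
finger_force: 0.0
clock: 4.85
position: [0.4978, 0.1422, 0.0082]
tool_rot: [3.141, 0.002, -0.083]
force: [-5.4, 0.6, 4.5]
grip_width: 0.0857
finger_force: 3.3
clock: 5.48
position: [0.5277, 0.1397, 0.0082]
tool_rot: [3.141, 0.002, -0.083]
force: [-6.9, 0.7, 4.4]
grip_width: 0.0851
finger_force: 3.1
units [-0.798  0.011 -0.063] twist 0.0 F [-6.9  0.7  4.4] p [0.5277 0.1397 0.0082] [ 3.141e+00  2.000e-03 -8.300e-02] t 5.47
```

View pics/side3.png

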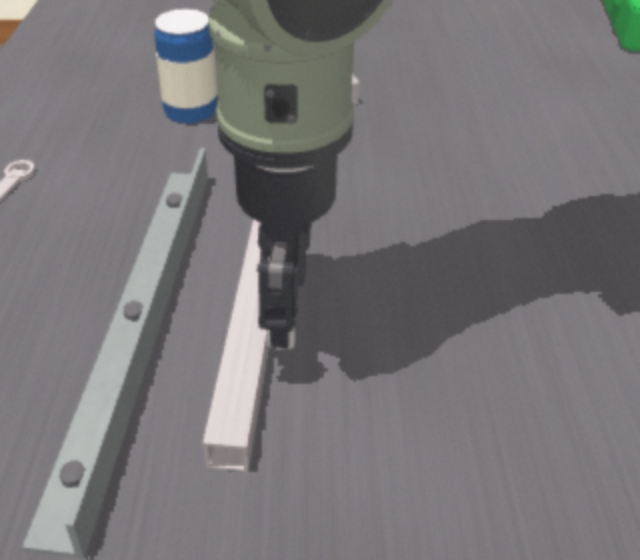

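The fingers sit behind the tube's near face at about (280,340) in the crop. The tube lies flat, parallel to the fence and about 60 mm short of it, so I keep pushing.

```bash
python3 -m creep '[[0.1,0,0,0,1],[0.2,0,0,0,1],[0.3,0,0,0,1],[0.4,0,0,0,1],[0.5,0,0,0,1]]'; python3 -m creep '[[0.08,0,0,0,1],[0.16,0,0,0,1],[0.22,0,0,0,1],[0.26,0,0,0,1],[0.3,0,0,0,1]]'
python3 - <<'E'
from fit import *
togo([.6,.137,.008],-.083)
im=grab_frame('scene');cv2.imwrite('pics/scene4.png',cv2.resize(im[60:290,240:560],None,fx=2.5,fy=2.5))
E
```

```text
clock: 6.15
position: [0.5586, 0.1372, 0.0082]
tool_rot: [3.142, 0.0, -0.083]
force: [-3.4, -1.0, -0.4]
grip_width: 0.0852
finger_force: 1.6
clock: 6.78
position: [0.5763, 0.1357, 0.0083]
tool_rot: [3.142, 0.0, -0.083]
force: [-3.1, -0.2, -0.4]
grip_width: 0.0851
finger_force: 1.5
units [ 0.392 -0.054  0.005] twist -0.002 F [-3.1 -0.2 -0.4] p [0.5763 0.1357 0.0083] [ 3.142  0.    -0.083] t 6.78
```

View pics/scene4.png

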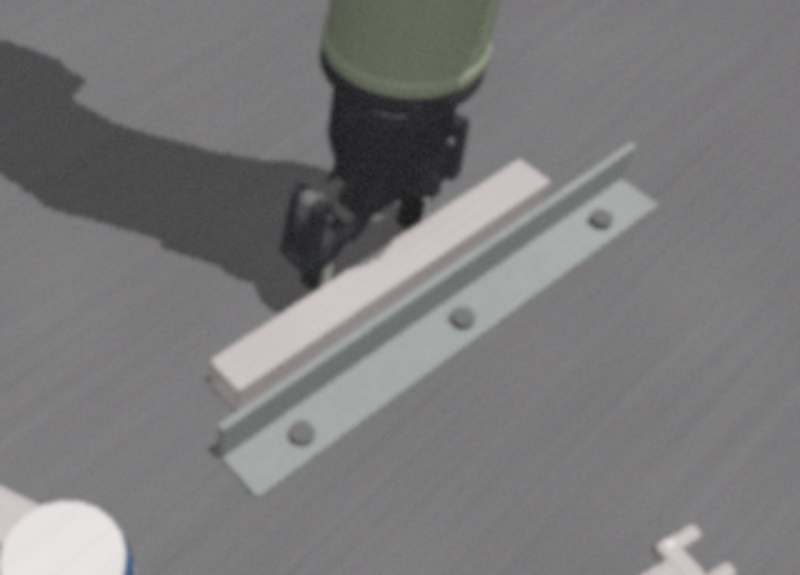

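The tube is still parallel and a few mm to 15 mm from the fence, and its lower-left end at (235,400) is within the fence's end at (220,445). I finish with small steps and watch the force.

```bash
python3 -m creep '[[0.04,0,0,0,1],[0.08,0,0,0,1],[0.12,0,0,0,1]]'; python3 -m creep '[[0.03,0,0,0,1],[0.06,0,0,0,1],[0.06,0,0,0,1]]';python3 -c "
from h import *
togo([.6,.137,.008],-.083)"
```

```text
clock: 7.2
position: [0.5836, 0.1352, 0.0083]
tool_rot: [-3.142, -0.0, -0.083]
force: [-2.6, -0.1, -0.5]
grip_width: 0.0857
finger_force: 1.6
clock: 7.58
position: [0.5873, 0.1348, 0.0083]
tool_rot: [-3.141, -0.0, -0.083]
force: [-1.0, -0.0, -0.5]
grip_width: 0.0856
finger_force: 0.5
units [ 0.209 -0.054  0.005] twist -0.002 F [-1.  -0.  -0.5] p [0.5873 0.1348 0.0083] [-3.141 -0.    -0.083] t 7.58
```

```bash
python3 -m creep '[[0.03,0,0,0,1],[0.05,0,0,0,1],[0.05,0,0,0,1]]'; python3 -m creep '[[0.02,0,0,0,1],[0.03,0,0,0,1],[0.03,0,0,0,1]]';python3 -c "
from h import *
togo([.6,.137,.008],-.083)"
```

```text
clock: 7.95
position: [0.5902, 0.1346, 0.0083]
tool_rot: [-3.141, -0.0, -0.083]
force: [-0.9, 0.4, 0.1]
grip_width: 0.0853
finger_force: 1.1
clock: 8.32
position: [0.5918, 0.1345, 0.0083]
tool_rot: [-3.142, -0.0, -0.083]
force: [-3.8, 0.1, 0.4]
grip_width: 0.086
finger_force: 1.8
units [ 0.132 -0.053  0.005] twist -0.002 F [-3.8  0.1  0.4] p [0.5918 0.1345 0.0083] [-3.142 -0.    -0.083] t 8.32
```

```bash
python3 -m creep '[[0.02,0,0,0,1],[0.03,0,0,0,1],[0.03,0,0,0,1]]'; python3 -m creep '[[0.02,0,0,0,1],[0.02,0,0,0,1]]';python3 -c "
from h import *
togo([.6,.137,.008],-.083)"
```

```text
clock: 8.7
position: [0.5922, 0.1344, 0.0083]
tool_rot: [3.141, 0.002, -0.083]
force: [-13.8, 1.6, 8.1]
grip_width: 0.0853
finger_force: 6.8
clock: 8.95
position: [0.5922, 0.1344, 0.0081]
tool_rot: [3.14, 0.005, -0.083]
force: [-22.1, 1.1, 14.8]
grip_width: 0.0849
finger_force: 10.8
units [ 0.126 -0.054  0.002] twist 0.003 F [-22.1   1.1  14.8] p [0.5922 0.1344 0.0081] [ 3.14   0.005 -0.083] t 8.95
```

The force has jumped to 22 N with no further motion, so the tube is against the fence. I give it one slight extra press, back straight off and look.

```bash
python3 -m creep '[[0.015,0,0,0,1],[0.015,0,0,0,1]]'; python3 -c "
from h import *
s=status.observe();print(np.round(s['moment'],2),np.round(s['force'],1))"; python3 -m creep '[[-0.1,0,0,0,1],[-0.3,0,0,0,1],[-0.7,0,0,0,1],[-1.5,0,0,0,1],[-2,0,-0.5,0,1]]'; python3 -m creep '[[-0.5,0,-1,0,1],[-0.5,0,-2,0,1],[-0.5,0,-3,0,1],[-0.5,0,-3,0,1]]'
cat > run1.py <<'E'
from fit import *
F={}
T={'tube':(.605,.142,.015,-.08),'fence':(.634,.150,0,-.08)}
for n,p0 in T.items():
    ms={}
    for c in('scene','side'):
        im=grab_frame(c);r=silhouettes(c,n);ms[c]=r[0]['mask']
        cv2.imwrite(f'pics/{c}_end.png',im)
        p,f=fit(n,{c:ms[c]},p0,True);F[n,c]=p;print(n,c,round(r[0]['p'],2),p.round(4),round(f,3))
for c in('scene','side'):
    a,b=F['tube',c],F['fence',c];y=b[3];d=a[:2]-b[:2]
    print(c,'x %.4f y %.4f dyaw %.4f'%(d@[np.cos(y),np.sin(y)],d@[-np.sin(y),np.cos(y)],a[3]-b[3]))
s=cv2.resize(cv2.imread('pics/scene_end.png')[80:290,280:540],(800,646))[:600]
cv2.imwrite('pics/c1.png',s)
cv2.imwrite('pics/c2.png',cv2.resize(cv2.imread('pics/side_end.png')[180:400,170:370],(540,594)))
E
python3 run1.py
```

```text
clock: 9.2
position: [0.5923, 0.1344, 0.008]
tool_rot: [3.14, 0.006, -0.082]
force: [-27.1, 1.7, 19.4]
grip_width: 0.0859
finger_force: 13.7
[ 0.28  5.27 -0.02] [-27.1   1.7  19.4]
clock: 9.82
position: [0.473, 0.1439, 0.0374]
tool_rot: [3.14, 0.003, -0.083]
force: [1.2, -0.2, 0.8]
grip_width: 0.0854
finger_force: 0.0
clock: 10.32
position: [0.4479, 0.1472, 0.2225]
tool_rot: [-3.138, -0.008, -0.084]
force: [-0.0, -0.1, -0.9]
grip_width: 0.0853
finger_force: 0.0
tube scene 0.94 [ 0.6096  0.1341  0.015  -0.0481] 0.457
tube side 0.79 [ 0.6187  0.1318  0.015  -0.0835] 0.048
fence scene 0.73 [ 0.6326  0.152   0.     -0.0817] 0.021
fence side 0.83 [ 0.6371  0.1505  0.     -0.0715] 0.185
scene x -0.0215 y -0.0196 dyaw 0.0336
side x -0.0170 y -0.0200 dyaw -0.0121
```

View pics/c1.png

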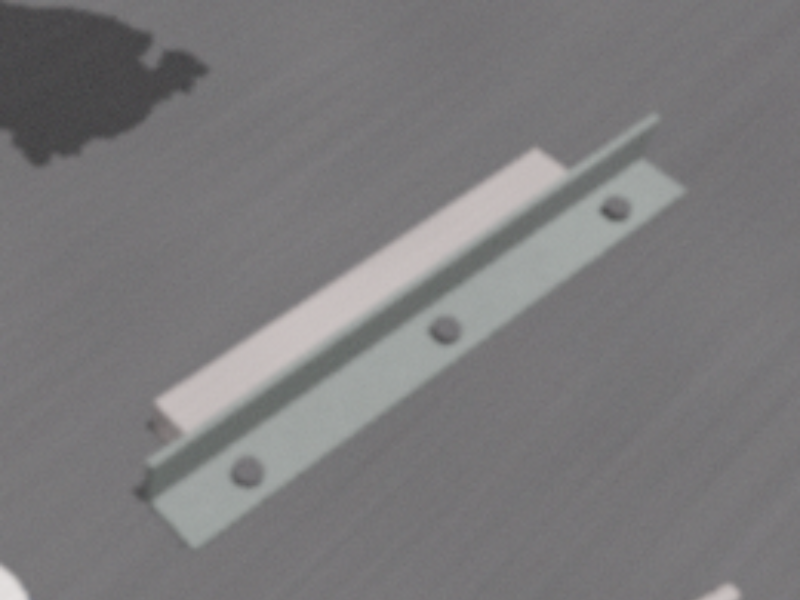

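View pics/c2.png

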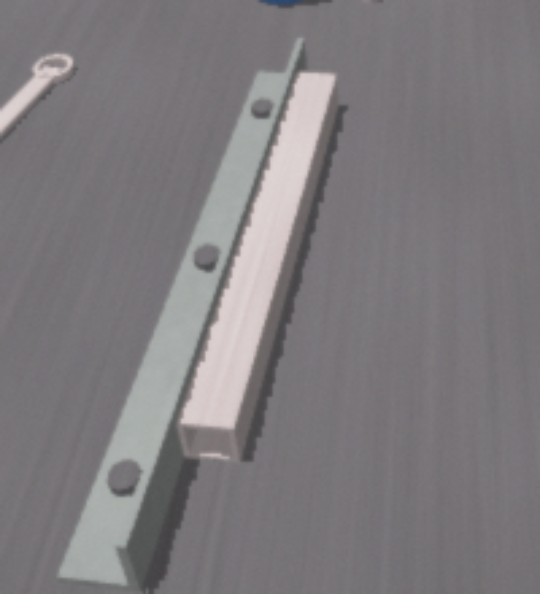

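Both views show the tube lying along the fence with no visible gap. Its ends, at (160,420) and (560,165) in the scene crop, are inside the fence ends. I do a numeric check that models the fence hiding part of the tube, and check that the bystanders have not moved.

Run:
```python
import fit as f; from fit import *
fe=np.array([.6326,.1518,0,-.0805]); old=f.render
fm=old('scene','fence',fe)
m=cv2.resize(silhouettes('scene','tube')[0]['mask'].astype(np.uint8),None)if 0 else silhouettes('scene','tube')[0]['mask']
f.render=lambda c,n,p: old(c,n,p)*(1-fm)
d=np.array([-.015,-.018]);p,v=f.fit('tube',{'scene':m},(.6176,.134,.015,-.08),True);print('tube scene',p.round(4),round(v,3))
e=p[:2]-fe[:2];y=fe[3];print('x',e@[np.cos(y),np.sin(y)],'y',e@[-np.sin(y),np.cos(y)],'dyaw',p[3]-y)
f.render=old
for n,c,p0 in(('offcut','scene',(.5138,-.1984,.015,-1.25)),('can','scene',(.6563,-.1875,0,0)),('can','side',(.6578,-.1913,0,0))):
    grab_frame(c);r=silhouettes(c,n)
    print(n,c,f.fit(n,{c:r[0]['mask']},p0,True)[0].round(4) if r else None)
```

```text
tube scene [ 0.6161  0.1345  0.015  -0.0811] 0.071
x -0.01506079459575128 y -0.018523227006563444 dyaw -0.0005901484740762908
offcut scene [ 0.5138 -0.1984  0.015  -1.25  ]
can scene [ 0.6563 -0.1875  0.      0.0731]
can side [ 0.6577 -0.19    0.     -0.0007]
```

The tube's origin is 15.1 mm in front of the fence face. It is within 0.03° of parallel and 18.5 mm off centre (50 mm is allowed), and the offcut and can have not moved. Handing in.

```bash
python3 -c "
from workcell import bot
print(bot.job_done())"
```

```text
the job is handed in; nothing more can be done
None
```

The job is handed in: the tube measures flush and parallel against the fence, within both its ends, and the offcut and can measured unmoved.

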